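Turn the eccentric cam low, then push the jig slide home against a model panel

TASK

On the panel-bonding jig, push the black cam handle round with your fingertips until the red lever points straight at the green dot: that is the cam's low point. Only then push the yellow tab of the grey slide forward until its jaw has pressed the white panel fully home against the green fence. Leave the cam at its low point, do not touch the panel itself (its glue is wet), pick nothing up, and leave the other things on the bench where they are.

Things in the scene. Friction and masses are not known exactly. Their poses are not given: they have to be found in the camera images.
- jig: panel-bonding jig, fixed to the table: aluminium plate 290 x 285 mm, top 12 mm above the table. Origin at table height; plate spans -143 to 147 mm in jig x, -170 to 115 mm in jig y. Jig x is the slide's forward direction (away from the robot), y left, z up. The panel's lane is centred on jig y = 45 mm between 6 mm high green guides; the cam is right of it, the slide at its near end
- seat (a point): point on the plate's top at the middle of the near face of the green fence (30 mm high, 96 mm wide, 16 mm thick) at the lane's far end, at jig (80, 45, 12) mm, axes as the jig's; the panel is home when its far edge touches the fence, its origin then 40 mm behind this point along jig x
- cam (a joint): cam angle (rad). 0 = low point: the red lever points along jig +x at the green dot (28 mm dia, jig (105, -70) mm). Positive = clockwise from above: at 1.57 the lever points along jig -y (right). Starts at 1.4 to 2.4; range -0.7 to 2.6, no stop at 0. Push the handle counter-clockwise round the right side. Stiff: takes about 4 N at the handle, stays where left. Turned, it blocks the slide
- cam_pivot (a point): the cam's vertical axis, at jig (30, -70) mm and 34 mm above the table. The steel cam disc (64 mm dia, 18 mm off-centre) and the red lever above it lie between 16 and 36 mm above the table
- cam_handle (a point): the black upright round handle at the lever's end: 16 mm dia, from 36 to 86 mm above the table, 75 mm from the pivot; this point is on its axis, 66 mm above the table. It is pushed sideways, not gripped
- slide (a joint): travel of the grey slide (m) along jig +x: 0 = fully back, 0.045 = jaw has the panel against the fence, hard limit 0.047. It starts at 0 to 0.008, moves with about 2 to 3 N and stays where it is left. Apart from the tab no part of it is higher than 33 mm above the table
- push_face (a point): middle of the near face of the slide's yellow push tab, 55 mm above the table; the upright tab is 60 mm wide (jig y), 10 mm thick (forward from this face), from 29 to 76 mm above the table. At slide 0 it is at jig (-115, -10) mm and moves with the slide; behind it is only the bare plate (top at 12 mm), then the table
- panel: loose white model hull panel with red and grey details, 80 mm (x) x 90 mm (y) x 8 mm with grey blocks up to 18 mm above its underside, lying on the jig plate in the lane, with a gap of some 15 to 35 mm to the fence; the slide's jaw pushes it forward. Origin at the centre of its underside, axes about as the jig's
- paint_pot: loose red paint pot, 28 mm dia, 36 mm tall, standing on the jig's plate beyond the fence; origin under its centre. Not part of the job
- turret: loose grey model turret, 24 mm dia, 26 mm tall, standing on the jig's plate beyond the fence; origin under its centre. Not part of the job
- tape: loose roll of yellow tape lying flat, 96 mm dia, 30 mm tall, left of the jig; origin under its centre. Not part of the job
- screwdriver: loose screwdriver lying on the table to the left of the jig. Not part of the job
- glue: loose white glue bottle with green cap, 40 mm dia, 110 mm tall, standing; origin under its centre. Not part of the job
- filler_tub: loose red filler tub with black lid, 100 mm dia, 75 mm tall, standing; origin under its centre. Not part of the job
- casting: loose grey model casting, 60 x 45 x 32 mm, lying on the table; origin under its centre. Not part of the job
Not all that is in view belongs to the job. Of the things that look like the panel, the larger one is meant.

How it is judged:
By the outcome, as a careful person would: the job done as asked, in the order asked, and still so for the second after the job is handed in, with the robot touching nothing.
It also fails if it takes over 51 s, if anything falls off the work surface, if the arm or the gripper's body presses on something with over 40 N, if the wrist force passes 120 N, or if a joint passes its speed limit or range.

ROBOT

A 6-joint arm with a two-finger parallel gripper is mounted at the origin on the work surface. World frame = base frame: x ahead of the robot, y to its left, z up, the work surface at z = 0. Lengths are in m, angles in rad, forces in N, time in s.
With the tool pointing down it reaches from about 0.3 to 1 m from the base axis. Payload 5.1 kg.
Tool frame: the origin (TCP) lies midway between the tips of the shut fingers; the grasp point (between the pads) lies 19 mm behind it; z points along the fingers, x is the direction in which the jaws open and shut, and the axes are right-handed (so a half turn about z gives the same grasp; the last joint's range is limited). The gripper opens to 95 mm and grips with 3 to 60 N. Pads are 20 mm wide; open, the fingers measure 119 mm over their backs; the gripper's body (75 mm by 180 mm) begins 59 mm behind the grasp point.
Start: joints at [-1.191, 0.124, 1.65, -0, 1.367, -0.083], TCP at [0.29, -0.582, 0.215] pointing down, gripper open.
Joint ranges: [-2.61, 2.61], [-1.02, 2.33], [0.03, 2.71], [-1.35, 4.49], [0.32, 2.68], [-2.91, 2.91]. Speed limits (rad/s): [2.57, 2.57, 3.14, 3.14, 3.14, 3.14].

INTERFACE

Orientations are given as a unit quaternion [x, y, z, w].
In Python, from cell import move_ptp, movel, movej, command_gripper, pause, solve_ik, state, snapshot, Unreachable, hand_in gives the robot as it stands. Calls block until the motion is done:
- move_ptp(position, orientation): joint-space move of the TCP to a pose.
- movel(position, ori=None, feed=0.15, until_force=None): straight line of the TCP; ori=None keeps the orientation; feed is the mean speed in m/s. With until_force (N) it stops when the force on the tool has changed by that much, and returns True; else False.
- movej(angles): joint-space move.
- command_gripper(opening, strength=None): finger opening in m; strength is the grip in N (None keeps the last); returns when the fingers have stopped.
- pause(seconds).
- solve_ik(position, orientation): joint angles nearest the present ones, or None.
- state(): the state.
- snapshot(name): name is "scene" or "top" or "wrist"; returns a dict with "image" (420x560x3 uint8, red, green, blue), "mtx" (3x3 intrinsics, pixels), "D" ([k1, k2, p1, p2, k3] as OpenCV has them; the pictures are not rectified), "camera_from_world" (4x4, takes a point from world to camera coordinates). Camera axes: x right, y up, looking along -z (the intrinsics and any distortion apply to the point x, -y, -z); pixel columns grow to the right and rows downward; lengths in m; the calibration is good to about 2 mm. A picture is of the moment at which its call begins. There is no depth.
A pose or a line that the arm cannot do raises Unreachable and nothing moves.
- hand_in(): hands the job in, once; it reports no verdict.
The state is a dict: "time_s": time; "joint_positions": joint angles; "joint_vel": joint speeds; "tau": joint torques, N m; "ee_pos": TCP position; "tcp_rot": TCP orientation; "ft_force": force on the tool from outside, world axes, zero at the start; "wrist_torque": the same for the moment, N m; "opening": finger opening in m.
Only numpy, scipy, OpenCV 4.12 (cv2) and the standard library are available. Lean on these libraries where they do the work, as an engineer would, in place of code of your own. Each camera call takes 0.05 s, during which the arm holds its last target. There are 200 camera calls.

## Working session

There is one attempt and no reset: what is moved stays moved. The work goes in short steps, each a Python script; the robot and the scene stay as the last script left them, time stands still between calls to the robot, and variables do not carry over. Pictures are saved under pics/ and viewed, about 8 in all and at most 12, crops included, and the job is handed in when it is done.

```bash
mkdir -p pics; ls; python3 - <<'E'
from cell import *
import cv2
for n in("top","scene"):
    s=snapshot(n); cv2.imwrite(f"pics/{n}0.png",cv2.cvtColor(s["image"],cv2.COLOR_RGB2BGR)); print(n,s["mtx"],s["D"],s["camera_from_world"])
print(state())
E
```

```text
pics
top [[409.44020934   0.         279.41575964]
 [  0.         409.44020934 215.88919802]
 [  0.           0.           1.        ]] [-0.0602856  0.         0.         0.         0.       ] [[-6.17745650e-02 -9.98090069e-01  3.41494658e-04  2.49026645e-02]
 [ 9.77393496e-01 -6.04242739e-02  2.02610121e-01 -5.73639719e-01]
 [-2.02202516e-01  1.28499268e-02  9.79259425e-01 -1.22706219e+00]
 [ 0.00000000e+00  0.00000000e+00  0.00000000e+00  1.00000000e+00]]
scene [[449.47960515   0.         290.93034754]
 [  0.         449.47960515 213.87222281]
 [  0.           0.           1.        ]] [-0.10905883  0.          0.          0.          0.        ] [[-0.47400033  0.88043369 -0.0126574   0.27046182]
 [-0.73309511 -0.38663331  0.5595411   0.3690258 ]
 [ 0.48774506  0.27450174  0.82870595 -1.43173791]
 [ 0.          0.          0.          1.        ]]
{'time_s': 0.1, 'joint_positions': array([-1.19064459e+00,  1.24450397e-01,  1.65150154e+00, -4.17686777e-06,
        1.36748147e+00, -8.26043284e-02]), 'joint_vel': array([-0.00147431, -0.00176676, -0.00322294, -0.00116019, -0.00065135,
       -0.0012845 ]), 'tau': array([ 3.85302064e-04, -4.18879652e+01, -3.61097395e+01,  7.77277839e-02,
        4.61633457e-02, -7.70194788e-05]), 'ee_pos': array([ 0.28993194, -0.58112868,  0.21352438]), 'tcp_rot': array([ 8.50416231e-01, -5.26109672e-01, -7.41297611e-04, -5.45505654e-04]), 'ft_force': array([ 0.45782232, -0.32281894,  0.59255789]), 'wrist_torque': array([-0.01813208, -0.02216312,  0.02854107]), 'opening': 0.09539376172201233}
```

View pics/top0.png

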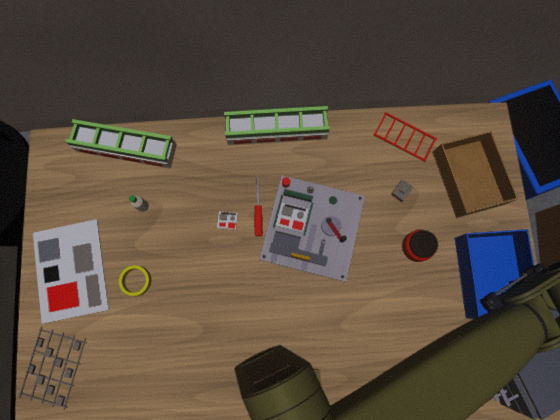

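View pics/scene0.png

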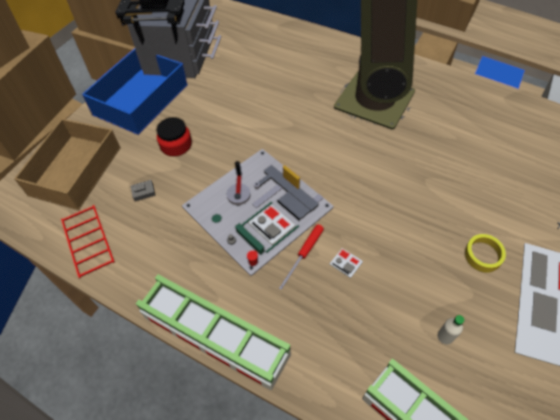

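The top view shows the jig at about (312, 228) px, with the lever pointing down and right to the handle at about (342, 238). The yellow tab is at about (300, 256) and the tape, screwdriver and tub are clear of it. I'll crop for the exact corners.

```bash
python3 - <<'E'
import cv2,numpy as np
a=cv2.imread("pics/top0.png")[170:290,255:375]; b=cv2.imread("pics/scene0.png")[145:280,180:335]
f=lambda i,s:cv2.resize(i,None,fx=s,fy=s,interpolation=cv2.INTER_CUBIC)
c=np.zeros((480,780,3),np.uint8); A=f(a,3.5*480/420); c[:480,:480]=A
B=f(b,300/155); c[:B.shape[0],480:]=B[:480]
cv2.imwrite("pics/crop.png",c)
E
```

```text
(no output)
```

View pics/crop.png

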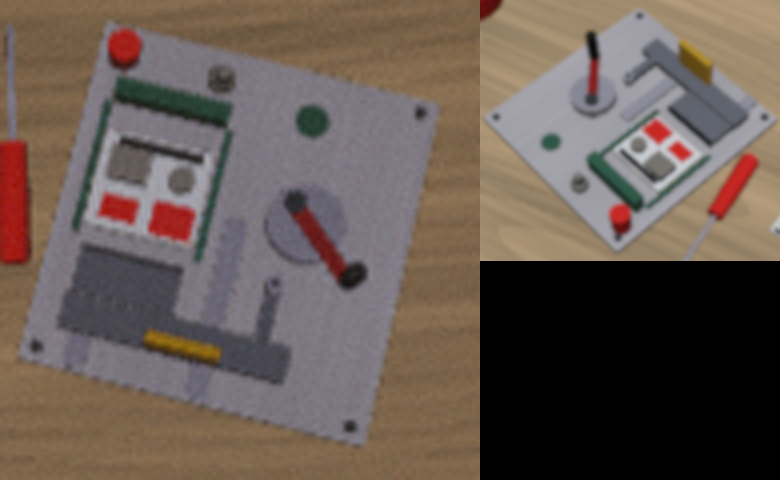

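The crop is at 4x. In it the plate corners are at (110,22), (440,104), (362,444) and (20,358), the green dot at (312,121), the lever pivot at (295,201) and the handle at about (350,275). The panel is in its lane, with a gap to the fence.

```bash
cat > h.py <<'E'
import numpy as np, cv2
from scipy.optimize import least_squares
from cell import *
def proj(s,P):
    P=np.atleast_2d(P); M=s["camera_from_world"]; c=P@M[:3,:3].T+M[:3,3]
    return cv2.projectPoints(c*[1,-1,-1],np.zeros(3),np.zeros(3),s["mtx"],np.array(s["D"]))[0][:,0]
def jw(p,q):  # jig (x,y,z) -> world, p=(X,Y,yaw)
    q=np.atleast_2d(q).astype(float); c,s=np.cos(p[2]),np.sin(p[2])
    return np.c_[p[0]+c*q[:,0]-s*q[:,1],p[1]+s*q[:,0]+c*q[:,1],q[:,2]]
def handle(a,z): return [.03+.075*np.cos(a),-.07-.075*np.sin(a),z]
E
python3 - <<'E'
from h import *
s=snapshot("top")
J=np.array([[147,115,12],[147,-170,12],[-143,-170,12],[-143,115,12],[105,-70,12]])/1e3
uv=np.array([[110,22],[440,104],[362,444],[20,358],[312,121]])/4+[255-.375,170-.375]
r=least_squares(lambda p:(proj(s,jw(p,J))-uv).ravel(),[.55,0,-.2])
p=r.x; print("jig",p,"res px",np.round(r.fun,2)); np.save("jig.npy",p)
C=lambda P:np.round((proj(s,P)-[255-.375,170-.375])*4,0).tolist()
print("pivot",C(jw(p,[.03,-.07,.036])), "tab0 top near edge",C(jw(p,[[-.115,.02,.076],[-.115,-.04,.076],[-.105,.02,.076],[-.105,-.04,.076]])))
for a in np.arange(1.6,2.61,.1): print(round(a,2),C(jw(p,[handle(a,.036),handle(a,.086)])))
print("dist base",np.hypot(*jw(p,handle(2,0))[0,:2]),jw(p,[-.115,-.01,0]),jw(p,[.03,-.07,0]))
E
```

```text
jig [ 0.54811673 -0.09057705 -0.31405233] res px [-0.67 -0.55  0.46 -0.28  0.82  0.78 -0.77 -0.13  0.16  0.06]
pivot [[296.0, 202.0]] tab0 top near edge [[143.0, 345.0], [220.0, 364.0], [146.0, 332.0], [223.0, 352.0]]
1.6 [[386.0, 228.0], [398.0, 216.0]]
1.7 [[384.0, 237.0], [395.0, 226.0]]
1.8 [[380.0, 245.0], [391.0, 234.0]]
1.9 [[376.0, 253.0], [386.0, 243.0]]
2.0 [[370.0, 261.0], [381.0, 250.0]]
2.1 [[364.0, 268.0], [375.0, 258.0]]
2.2 [[357.0, 274.0], [368.0, 264.0]]
2.3 [[350.0, 280.0], [360.0, 270.0]]
2.4 [[342.0, 285.0], [352.0, 275.0]]
2.5 [[334.0, 289.0], [343.0, 279.0]]
2.6 [[325.0, 292.0], [334.0, 283.0]]
dist base 0.5508327057985848 [[ 0.43565228 -0.06456268  0.        ]] [[ 0.55502535 -0.16642078  0.        ]]
```

```bash
cat >> h.py <<'E'
p=np.load("jig.npy")
def Q(yaw): return [np.cos(yaw/2),np.sin(yaw/2),0,0]
def straddle(a,z): # TCP at handle for cam angle a, jaw x along ccw tangent
    return jw(p,handle(a,z))[0], Q(p[2]-a+np.pi/2)
def save(s,n): cv2.imwrite(f"pics/{n}.png",cv2.cvtColor(s["image"],cv2.COLOR_RGB2BGR))
E
python3 - <<'E'
from h import *
command_gripper(.036)
move_ptp(*straddle(2.33,.17))
s=snapshot("wrist"); save(s,"w1")
st=state(); print(st["time_s"],st["ee_pos"],st["joint_positions"],st["opening"])
for a in (2.2,2.3,2.4): print(a,proj(s,jw(p,[handle(a,.036),handle(a,.086)])).round())
print(proj(s,jw(p,[[.03,-.07,.036],[-.115,.02,.076],[-.115,-.04,.076]])).round())
E
```

```text
2.8667 [ 0.48914055 -0.20323013  0.17027101] [-4.95033489e-01 -1.12177827e-01  1.96321166e+00 -2.18230177e-04
  1.29002989e+00  5.79681179e-01] 0.03567350936929497
2.2 [[292. 202.]
 [293. 214.]]
2.3 [[284. 203.]
 [285. 214.]]
2.4 [[277. 203.]
 [276. 214.]]
[[282. 130.]
 [ 98. 169.]
 [148. 215.]]
```

View pics/w1.png

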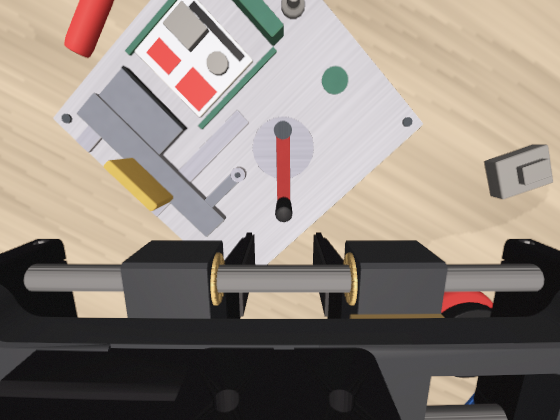

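The wrist view confirms it: the handle top at (284,213) and the pivot at (283,130) match the predictions for cam ≈ 2.32. The tab's top near edge is about (105,163)–(155,208), so the slide is a few mm forward. I'll lower the fingers around the handle and push.

```bash
cat >> h.py <<'E'
def push(a,feed=.05,z=.052):  # TCP so that the pushing finger brings the handle to a (opening read from state)
    lead=max(state()["opening"]/2-.008,0); P,q=straddle(a,z)
    t=p[2]-a+np.pi/2; P=P+lead*np.array([np.cos(t),np.sin(t),0]); movel(P,q,feed=feed)
E
python3 - <<'E'
from h import *
P,q=straddle(2.32,.052)
print(movel(P,q,feed=.08,until_force=8), state()["ee_pos"])
command_gripper(.024); print(state()["opening"],state()["time_s"])
for a in np.r_[np.arange(2.2,.1,-.15),.1]:
    push(a); f=state()["ft_force"]
    print(round(a,2),f.round(1),round(state()["time_s"],2))
    if np.linalg.norm(f)>25: print("STOP"); break
s=snapshot("wrist"); save(s,"w2")
for a in (.2,.1,0): print(a,proj(s,jw(p,[handle(a,.036),handle(a,.086)])).round())
print(proj(s,jw(p,[[.03,-.07,.036],[.105,-.07,.012]])).round())
E
```

```text
False [ 0.48993025 -0.20309965  0.05263747]
0.024079384823363657 4.9833
2.2 [-2.   0.6  0.8] 5.39
2.05 [-2.2  0.4 -1.4] 5.77
1.9 [-3.1  0.4 -1.8] 6.14
1.75 [-2.3  0.5 -0.7] 6.53
1.6 [-1.7  1.  -0.9] 6.89
1.45 [-1.7  0.1 -1.3] 7.27
1.3 [-1.5 -0.8 -0.4] 7.64
1.15 [-1.6 -0.6 -1.1] 8.02
1.0 [-1.3 -0.7 -1.1] 8.39
0.85 [-1.5 -1.7  0.6] 8.77
0.7 [-0.6 -2.2  0.1] 9.14
0.55 [-0.5 -1.6  1.1] 9.52
0.4 [ 0.  -1.9  1. ] 9.89
0.25 [ 0.3 -1.2 -0.2] 10.27
0.1 [-0.4 -1.5 -0.6] 10.64
0.1 [-0.2  0.8  0. ] 10.89
0.2 [[268. 242.]
 [263. 276.]]
0.1 [[279. 243.]
 [278. 276.]]
0 [[290. 242.]
 [293. 276.]]
[[279. 126.]
 [290. 232.]]
```

View pics/w2.png

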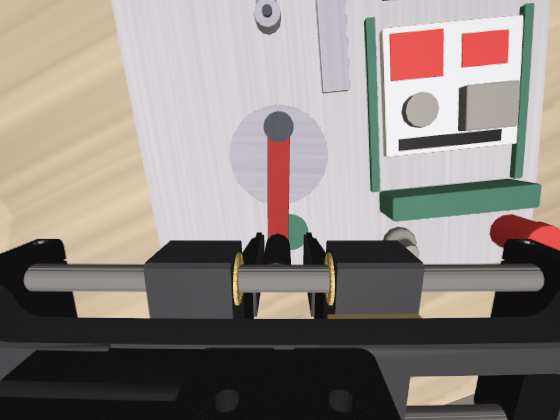

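The lever is now at about 0.1: its axis runs from (278,126) to (278,240), and the dot is at (291,232). I'll push the rest of the way, lift clear and measure the red lever's direction.

```bash
python3 - <<'E'
from h import *
push(.05,.03); push(0.0,.02); pause(.2)
P,q=straddle(0,.052); movel(P,q,feed=.02)   # centre on the handle
P[2]=.17; movel(P,q,feed=.15)
# look from a pose rearward of the pivot
c=jw(p,[.105,-.07,.21])[0]; movel(c,q,feed=.15)
s=snapshot("wrist"); save(s,"w3"); print(state()["time_s"])
for a in (.1,.05,0,-.05): print(a,proj(s,jw(p,[handle(a,.036),handle(a,.086)])).round(1).tolist())
print(proj(s,jw(p,[[.03,-.07,.036],[.105,-.07,.012],[-.105,.02,.076],[-.105,-.04,.076]])).round(1).tolist())
im=s["image"].astype(int); m=(im[...,0]>120)&(im[...,1]<70)&(im[...,2]<80)
u0,u1=proj(s,jw(p,[[.03,-.07,.036],[.105,-.07,.036]])); 
yy,xx=np.nonzero(m); d=u1-u0; L=np.hypot(*d); r=np.c_[xx,yy]-u0; al=r@d/L; ac=(r[:,0]*d[1]-r[:,1]*d[0])/L
k=(al>0.1*L)&(al<1.1*L)&(abs(ac)<.3*L); print("n",k.sum(),"L",L,"lever slope rad",np.polyfit(al[k],ac[k],1))
E
```

```text
13.5083
0.1 [[278.2, 197.8], [277.3, 206.8]]
0.05 [[281.3, 198.0], [281.0, 207.1]]
0 [[284.5, 198.1], [284.6, 207.2]]
-0.05 [[287.6, 198.0], [288.3, 207.1]]
[[284.5, 133.1], [284.4, 194.5], [383.4, -19.7], [317.8, -20.4]]
n 555 L 64.92659225331322 lever slope rad [-0.0118071  -0.31885781]
```

View pics/w3.png

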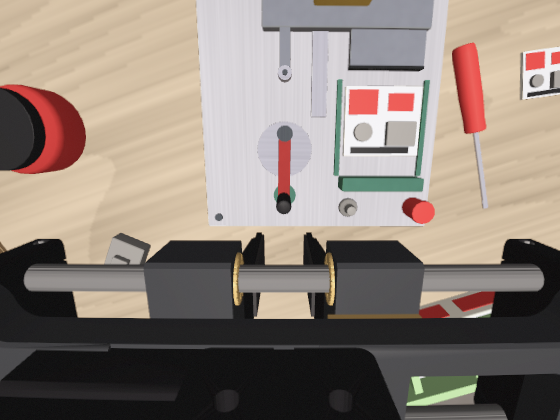

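The cam reads within about 0.012 rad of the low point: the lever points at the dot, with the handle at (284,205). The other things haven't moved. Next I'll shut the fingers, come in behind the tab and push.

```bash
python3 - <<'E'
from h import *
q=Q(p[2]+np.pi/2); J=lambda x,z:jw(p,[x,-.01,z])[0]
P=state()["ee_pos"]; P[2]=.24; movel(P,q,feed=.2)
command_gripper(0.0,5)
move_ptp(J(-.165,.2),q); movel(J(-.165,.052),q,feed=.12); pause(.2)
def jx(): 
    e=state()["ee_pos"]-[p[0],p[1],0]; return e[0]*np.cos(p[2])+e[1]*np.sin(p[2])
print(state()["opening"],jx(),state()["time_s"])
for x in np.arange(-.145,-.0599,.005):
    hit=movel(J(x,.052),q,feed=.03,until_force=9)
    print(round(x,3),hit,round(jx(),4),state()["ft_force"].round(1))
    if hit: break
s=snapshot("top"); save(s,"t2"); print(state()["time_s"])
E
```

```text
0.0006397457517798556 -0.16451016246963296 17.0917
-0.145 False -0.1451 [-0.  -0.8  0.2]
-0.14 False -0.1398 [-0.1  0.4  0.2]
-0.135 False -0.1348 [ 0.6  0.1 -0.8]
-0.13 False -0.1298 [-0.3  0.4  0.1]
-0.125 False -0.1248 [ 0.1 -0.1 -1. ]
-0.12 False -0.1199 [-0.4  0.3 -0.7]
-0.115 False -0.1147 [ 0.1 -0.2 -0.4]
-0.11 False -0.1095 [-0.3  0.6  0.1]
-0.105 False -0.1046 [-0.4  0.3 -0.3]
-0.1 False -0.0996 [-0.2 -0.2  1.3]
-0.095 False -0.0946 [-0.1  0.2 -0.8]
-0.09 False -0.0896 [0.3 0.2 0.3]
-0.085 False -0.0845 [-0.   0.2  0.1]
-0.08 True -0.0813 [ 1.3  0.7 -1.1]
22.0
```

The stop came within 1 mm of where the fence contact should be. I'll press once more, a bit firmer, then retreat and look.

```bash
python3 - <<'E'
from h import *
q=Q(p[2]+np.pi/2); J=lambda x,z:jw(p,[x,-.01,z])[0]
def jx(): 
    e=state()["ee_pos"]-[p[0],p[1],0]; return e[0]*np.cos(p[2])+e[1]*np.sin(p[2])
for i in range(2):
    print(movel(J(-.074,.052),q,feed=.02,until_force=14),jx(),state()["ft_force"].round(1))
    pause(.2); print(jx(),state()["ft_force"].round(1))
movel(J(-.15,.052),q,feed=.1); movel(J(-.15,.25),q,feed=.2)
q2=Q(p[2]-np.pi/2)
move_ptp(jw(p,[-.1,0,.3])[0],q2)
s=snapshot("wrist"); save(s,"w4"); print(state()["time_s"])
pr=lambda *a:proj(s,jw(p,np.array(a)/1e3)).round(1).tolist()
print("pivot,dot,handle top",pr([30,-70,36],[105,-70,12],[105,-70,86]))
print("fence near top edge, bottom",pr([80,93,42],[80,-3,42],[80,45,12]),"panel rear edge top",pr([0,85,20],[0,5,20]),"tab near top @45",pr([-70,20,76],[-70,-40,76]))
E
```

```text
True -0.08138686687974211 [-0.3  0.4  0. ]
-0.08203373052865755 [-0.5 -1.2  0.1]
True -0.08160147890010895 [ 0.2  0.4 -0.4]
-0.08206167288938014 [-1.4  0.3  0.5]
27.7333
pivot,dot,handle top [[332.9, 93.4], [332.0, 40.4], [342.1, 19.5]]
fence near top edge, bottom [[213.3, 53.3], [285.0, 53.1], [251.5, 59.2]] panel rear edge top [[225.0, 116.7], [279.4, 116.6]] tab near top @45 [[267.7, 167.9], [312.6, 167.9]]
```

View pics/w4.png

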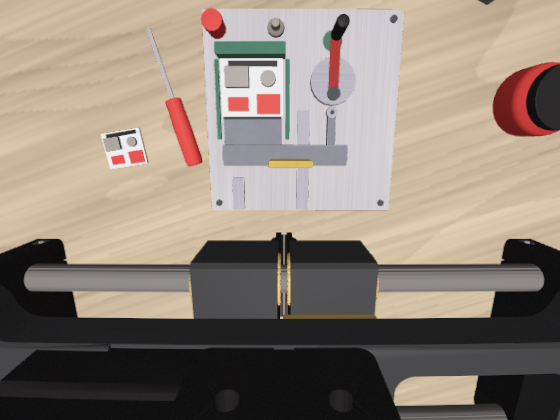

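The panel's far edge is at v≈59, at the fence's near face, and the tab edge at v≈167 matches slide 45 mm. The lever still points at the dot. I'll take one closer look at the panel–fence contact and the lever angle.

```bash
python3 - <<'E'
from h import *
q2=Q(p[2]-np.pi/2)
movel(jw(p,[-.06,.01,.22])[0],q2,feed=.15)
s=snapshot("wrist"); print(state()["time_s"])
pr=lambda *a:proj(s,jw(p,np.array(a)/1e3)).round(1).tolist()
print("fence near face bottom/top mid",pr([80,45,12],[80,45,42]),"panel far edge top if home",pr([80,85,20],[80,5,20]),"panel near edge top",pr([0,85,20],[0,5,20]),"pivot,dot",pr([30,-70,36],[105,-70,12]))
im=s["image"].astype(int); m=(im[...,0]>120)&(im[...,1]<70)&(im[...,2]<80)
u0,u1=proj(s,jw(p,[[.03,-.07,.036],[.105,-.07,.036]])); 
yy,xx=np.nonzero(m); d=u1-u0; L=np.hypot(*d); r=np.c_[xx,yy]-u0; al=r@d/L; ac=(r[:,0]*d[1]-r[:,1]*d[0])/L
k=(al>0.1*L)&(al<1.1*L)&(abs(ac)<.2*L); print("lever",k.sum(),L,np.polyfit(al[k],ac[k],1))
c=cv2.cvtColor(s["image"],cv2.COLOR_RGB2BGR)[0:200,160:420]; cv2.imwrite("pics/w5.png",cv2.resize(c,None,fx=3,fy=3,interpolation=cv2.INTER_CUBIC)[:600,:780])
E
```

```text
28.5333
fence near face bottom/top mid [[253.6, 77.7], [250.9, 72.0]] panel far edge top if home [[219.0, 76.4], [286.8, 76.2]] panel near edge top [[222.0, 145.7], [286.7, 145.6]] pivot,dot [[351.4, 119.5], [349.9, 55.5]]
lever 616 70.29228410163573 [-0.01660209  0.69918146]
```

View pics/w5.png

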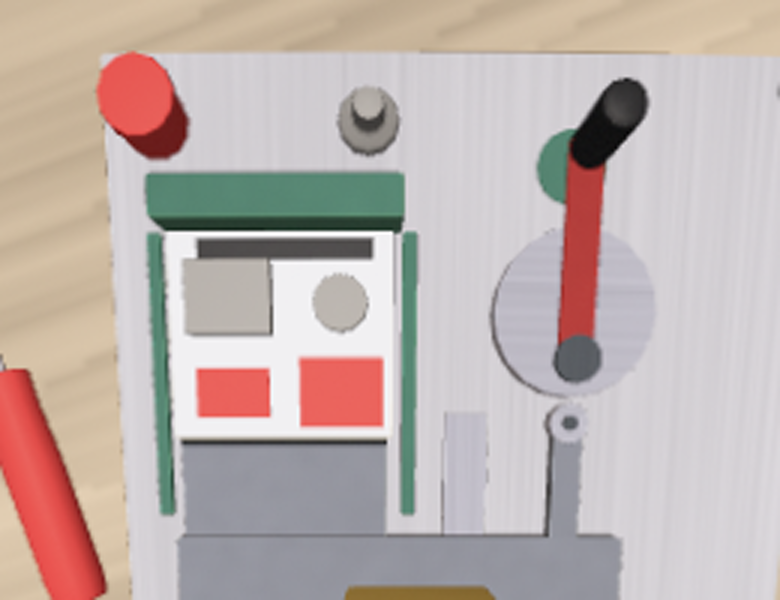

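The panel's far edge is at v≈77 (76.3 predicted if home) and its near edge at 146 (145.6 predicted). No plate shows between it and the fence, and the cam reads within about 0.017 rad of 0. I'm handing in.

```bash
python3 -c "
from cell import *
print(state()['time_s'],state()['ee_pos']); hand_in()"
```

```text
28.5333 [ 0.49460731 -0.06263916  0.22128722]
the job is handed in; nothing more can be done
```

The job is done and handed in at 28.5 s. The cam is at its low point and the panel is home against the fence.

- **Cam:** I put the slightly open fingers around the handle without gripping it. One finger pushed it counter-clockwise from about 2.32 rad to 0. The lever measured within 0.012 rad of the low point after this, and within 0.017 rad after the slide was pushed.
- **Slide and panel:** Only then did I push the yellow tab forward with the fingers shut. It came to a firm stop three times at the same place, within about 1 mm of where I expected it. In the last picture both panel edges lie within 1 pixel of the home position, with no gap showing at the fence.
- **Other checks:** Pictures taken along the way showed the nearby loose things still where they started. The tape and glue were out of view in the close-ups, and I did not check them again at the end. The robot finished clear above the jig, touching nothing.

No check failed or disagreed.

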